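Set the third filter on the bench photometer and take a reading

TASK

Get the photometer ready and take a reading, using the fingertips only and gripping nothing: press the lid of the sample well fully shut, and push the filter slide by its finger tab from its home position through three clicks so that it rests in the third click, never going over into the fourth. Then, with the lid shut and the third filter in place, press the round key beside the display right down and let it come up again. Leave the jars, the beaker and the stopwatch where they stand.

Things in the scene. Friction and masses are not known exactly. Their poses are not given: they have to be found in the camera images.
- photometer: Fixed grey and white instrument, 150 deep (x) by 250 mm wide (y). Origin under its centre on the worktop; x to its back, y to its left seen from the front, z up. Front deck 48 mm high; rear housing (x -9 to 74) 86 mm high with lid (left), display hood (middle, to 105 mm) and key (right). The slide runs along y at x -42 between rails (tops 57 mm) under a bridge 32 mm wide at y 30 (top 97 mm).
- filter_slide (a joint): Travel of the filter slide, m: 0 at home, where it starts; grows as it is pushed to the photometer's left (+y); stop at 0.0805. It clicks every 0.020 (third click: 0.060). Between clicks a spring plunger resists with up to 4 N (plus 0.4 N friction, 28 N per m/s); past the midpoint it draws the slide on into the next click by itself.
- tab_face (a point): On the black upright finger tab of the filter slide: middle of the top edge of the face to be pushed (facing the photometer's right, -y). The tab is 28 mm wide (x), 7 mm thick (y), and reaches 29 mm down from this point, which is 83 mm above the worktop. Deck marks at its stops bear 0, 1, 2, 3, 4 dots. Axes as photometer. Fingers set astride the tab count as gripping it.
- sample_lid (a joint): Angle of the black lid of the sample well in rad: 0 fully shut, growing as it opens up and back; it starts between 0.7 and 1.0. The hinge is stiff (0.05 N m) and the lid stays where it is left. Pressing straight down on its outer face from above, 20 mm in front of the hinge line and in the middle of its width, closes it all the way with about 3 N.
- lid_hinge (a point): Frame fixed to the black lid (68 mm wide, 9 mm thick), on its hinge line at its rear edge, 68 mm behind and 75 mm left of the photometer's centre, 94.5 mm above the worktop. Its -x axis runs from the hinge to the free edge (at 68 mm, thumb lip to 76 mm), y along the hinge; the outer face is at z = +9 mm, 103.5 mm above the worktop when shut.
- read_key (a joint): Travel of the key in m: 0 up, 0.005 fully down; springs back; fully down takes about 4.5 N.
- read_key_top (a point): Middle of the top of the round black key, 23 mm in diameter, in a grey seat on the right of the rear housing, 107 mm above the worktop, 30 mm behind and 96 mm right of the photometer's centre. It is pressed downwards.
- sample_jar: Loose jar with screw lid, 64 mm in diameter, 71 mm high, on the worktop left of the photometer; origin under its centre. To be left alone.
- small_jar: Loose jar with screw lid, 56 mm in diameter, 60 mm high, left of the photometer; origin under its centre. To be left alone.
- beaker: Loose white beaker, 62 mm in diameter, 83 mm high, right of the photometer; origin under its centre. To be left alone.
- stopwatch: Loose black stopwatch lying flat, 66 x 60 x 19 mm, right of the photometer; origin under its centre. To be left alone.

How it is judged (in metres and radians):
On the way, in this order (a step that is already met when the one before it is completed fails the run):
1. the lid is fully shut and the filter slide rests in its third click, the key still up (value of joint sample_lid below 0.04 rad and value of joint filter_slide between 0.0575 and 0.0625 m and value of joint read_key below 0.001 m), for 0.2 s.
2. the key is pressed down (value of joint read_key above 0.004 m), for 0.05 s.
At the end, for the whole second after the job is handed in: The lid is shut (under 0.04 rad), the filter slide rests in its third click (60 mm, within 2.5 mm), and the key has come up again after being pressed down (4 mm or more) in that state (all of step 1); the robot touches nothing.
It fails at once if the slide goes over the crest towards the fourth click (value of joint filter_slide above 0.07 m).
It fails at once if the key is pressed before the lid is shut and the third filter is in place (value of joint read_key above 0.0025 m and (value of joint sample_lid above 0.06 rad or value of joint filter_slide below 0.0565 m or value of joint filter_slide above 0.0635 m)).
It fails at once if the finger tab is taken between the fingers (y of the grasp point in the frame of tab_face between -0.001 and 0.008 m and x of the grasp point in the frame of tab_face between -0.02 and 0.02 m and z of the grasp point in the frame of tab_face below 0.01 m).
It fails at once if the lid is taken between the fingers (z of the grasp point in the frame of lid_hinge between -0.001 and 0.01 m and x of the grasp point in the frame of lid_hinge between -0.085 and 0 m and y of the grasp point in the frame of lid_hinge between -0.045 and 0.045 m).
It fails at once if a jar, the beaker or the stopwatch is moved (distance of any of sample_jar, small_jar, beaker, stopwatch from where it was at the start of the episode above 0.015 m).
It also fails if it takes over 72 s, if anything falls off the work surface, if the arm or the gripper's body presses on something with over 40 N, if the wrist force passes 120 N, or if a joint passes its speed limit or range.

ROBOT

A 7-joint arm with a two-finger parallel gripper is mounted at the origin on a cart in front of the work surface, level with it; the furniture and walls round the work are solid. World frame = base frame: x ahead of the robot, y to its left, z up, the work surface at z = 0. Lengths are in mm, angles in rad, forces in N, time in s.
With the tool pointing down it reaches from about 400 to 875 mm from the base axis. Payload 6.5 kg.
Tool frame: the origin (TCP) lies at the very end of the fingers, on their centre line; the grasp point (between the pads) lies 19 mm behind it; z points along the fingers, y is the line along which they close (so a half turn about z gives the same grasp; the last joint's range is limited). The gripper opens to 85 mm and grips with 20 to 120 N. Pads are 22 mm wide; open, the fingers measure 114 mm over their backs; the gripper's body (76 mm by 85 mm) begins 54 mm behind the grasp point. The pads swing forward as they close: fully open they stand 13 mm farther back than shut.
Start: joints at [-1.201, 0.536, -0.004, 1.538, 0.003, 1.067, -0.071], TCP at [274.383, 589.24, 201.39] pointing down, gripper open.
Joint ranges: [-2.7, 2.7], [-0.37, 2.16], [-1.27, 1.26], [0.24, 2.4], [-1.31, 4.45], [0.19, 1.91], [-2.76, 2.76]. Speed limits (rad/s): [2.39, 2.39, 3.14, 3.14, 3.14, 3.14, 3.14].

INTERFACE

Orientations are given as a unit quaternion [x, y, z, w].
In Python, from plant import readout, vision, r, finder gives the robot as it stands.
- The arm moves only by the shell command python3 -m jog 'ROWS'. ROWS is JSON, one flat list of numbers, 5 for each row, row after row: the shift along the world's x, y, z in mm, then the turn about the world's z in rad, then the closure, from 0 (fully open) to 1 (shut). In form: [tx, ty, tz, turn, fingers, tx, ty, tz, turn, fingers, ...]. A call has 1 to 5 rows; each row is the pose to reach, as a shift and turn from the pose commanded when the call began; what a row does not reach only later rows make up. A row lasts 1/10 s, in which the tool goes at most 50 mm and 8.59 degrees, less where a joint would pass 70% of its speed; a pose out of reach is approached as far as the arm can. A call with a gripper value outside its range is refused whole. The fingers move at their own pace and stop on an object; the grip force is fixed at half the most. Time passes only in rows, so rows that repeat a pose let the fingers close. It gives the time, the measured TCP pose, the force, the opening and the grip force at its end, in the units of the state.
- readout.observe(): the state, without advancing time (a new reading comes with each control period).
- vision.grab_frame(name): name is "side" or "top"; returns a dict with "frame" (480x640x3 uint8, red, green, blue), "intrinsics" (3x3 intrinsics, pixels), "world_to_cam" (4x4, takes a point from world to camera coordinates). Camera axes: x right, y down, z forward; pixel columns grow to the right and rows downward; lengths in mm; the calibration is good to about 2 mm. A picture is of the moment at which its call begins. There is no depth.
- r.sign_off(): hands the job in; it is judged then, once.
Trained networks look in a picture, given as the dict that the camera call returned (one of the last four; its "shot" number tells which), for a name from the list of things; names that differ only in an ending like _2 or _b are one class to them, and where a whole thing is asked for, a point or a joint stands for the part that bears it (a point fixed in the world has none). Each returns a list of dicts, best first, with "conf" (0 to 1); they miss things now and then, are a little off and sometimes report something else, mostly with a low value. They report only what shows in the picture. A call takes as long as a camera call.
- finder.look_for(picture, label): "bbox" ([centre column, centre row, width, height] in pixels, round what is visible of it).
- finder.regions_of(picture, label): "mask" (480x640 bool, what is visible of it) and "bbox" ([centre column, centre row, width, height] in pixels, round what is visible of it).
The state is a dict: "clock": time; "q": joint angles; "qd": joint speeds; "joint_efforts": joint torques, N m; "eef_pos": TCP position; "tcp_rot": TCP orientation; "contact_force": force on the tool from outside, world axes, zero at the start; "ft_torque": the same for the moment, N m; "grip_width": finger opening in mm; "grip_force": force on a finger pad.
Only numpy, scipy, OpenCV 4.12 (cv2) and the standard library are available. Lean on these libraries where they do the work, as an engineer would, in place of code of your own. Each camera call takes 0.05 s, during which the arm holds its last target. There are 200 camera calls.

## Working session

There is one attempt and no reset: what is moved stays moved. The work goes in short steps, Python scripts to look and compute and a shell command to move; the robot and the scene stay as the last step left them, time stands still between calls to the robot, and variables do not carry over. Pictures are saved under pics/ and viewed, at most 10 in all, crops included, and the job is handed in when it is done.

```bash
mkdir -p pics
cat > h.py <<'E'
import numpy as np, cv2
from plant import readout, vision, r, finder
def P(c): return c["intrinsics"]@c["world_to_cam"][:3]
def proj(c,X):
    p=P(c)@np.r_[X,1]; return p[:2]/p[2]
def onz(c,uv,z):
    M=P(c); H=np.c_[M[:,0],M[:,1],M[:,2]*z+M[:,3]]
    q=np.linalg.solve(H,np.r_[uv,1]); return q[:2]/q[2]
E
python3 - <<'E'
from h import *
s=readout.observe(); print(s["clock"],s["eef_pos"],s["tcp_rot"],s["grip_width"])
for n in("side","top"):
    c=vision.grab_frame(n); f=c["frame"][:,:,::-1].copy()
    cv2.imwrite(f"pics/{n}0.png",f)
    print(n,c["intrinsics"][0,0],np.round(-c["world_to_cam"][:3,:3].T@c["world_to_cam"][:3,3]))
    for l in("photometer","tab_face","lid_hinge","read_key_top","sample_jar","small_jar","beaker","stopwatch"):
        o=finder.look_for(c,l)
        print(l,[(round(d["conf"],2),np.round(d["bbox"]).tolist()) for d in o[:2]])
E
```

```text
0.0 [274.12313908 588.60835478 200.49404827] [ 2.16153896e-01  9.76358899e-01 -8.81315117e-04 -1.30282772e-04] 85.20201018806874
side 584.5012418693918 [  477. -1049.   713.]
photometer [(0.68, [320.0, 258.0, 93.0, 106.0])]
tab_face [(0.83, [307.0, 272.0, 29.0, 28.0])]
lid_hinge [(0.66, [312.0, 221.0, 18.0, 8.0]), (0.43, [324.0, 217.0, 26.0, 29.0])]
read_key_top [(0.29, [326.0, 218.0, 25.0, 25.0]), (0.17, [286.0, 230.0, 27.0, 24.0])]
sample_jar [(0.8, [284.0, 232.0, 24.0, 28.0]), (0.19, [278.0, 369.0, 37.0, 24.0])]
small_jar [(0.48, [310.0, 220.0, 23.0, 8.0])]
beaker [(0.69, [288.0, 322.0, 32.0, 52.0])]
stopwatch [(0.74, [278.0, 367.0, 38.0, 24.0])]
top 530.6604034634905 [ 314.   86. 1092.]
photometer [(0.57, [308.0, 250.0, 143.0, 113.0]), (0.43, [473.0, 288.0, 31.0, 35.0])]
tab_face [(0.63, [333.0, 264.0, 50.0, 37.0])]
lid_hinge [(0.86, [258.0, 232.0, 34.0, 25.0])]
read_key_top [(0.68, [347.0, 212.0, 10.0, 11.0])]
sample_jar [(0.69, [225.0, 291.0, 43.0, 27.0])]
small_jar [(0.56, [212.0, 260.0, 32.0, 31.0])]
beaker [(0.92, [424.0, 280.0, 37.0, 31.0])]
stopwatch [(0.86, [473.0, 287.0, 34.0, 34.0])]
```

Run:
```python
import cv2
a=cv2.imread("pics/top0.png")[180:340,190:510]; cv2.imwrite("pics/t0c.png",cv2.resize(a,(800,400),interpolation=2))
a=cv2.imread("pics/side0.png")[190:400,220:420]; cv2.imwrite("pics/s0c.png",cv2.resize(a,None,fx=2.8,fy=2.8,interpolation=2))
```

```text
(no output)
```

View pics/t0c.png

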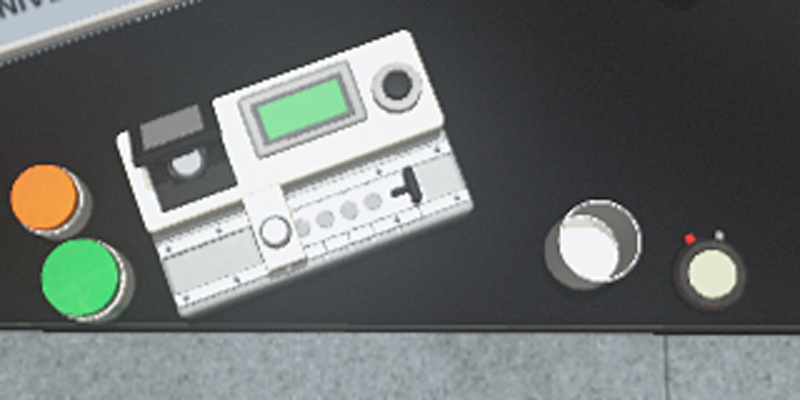

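View pics/s0c.png

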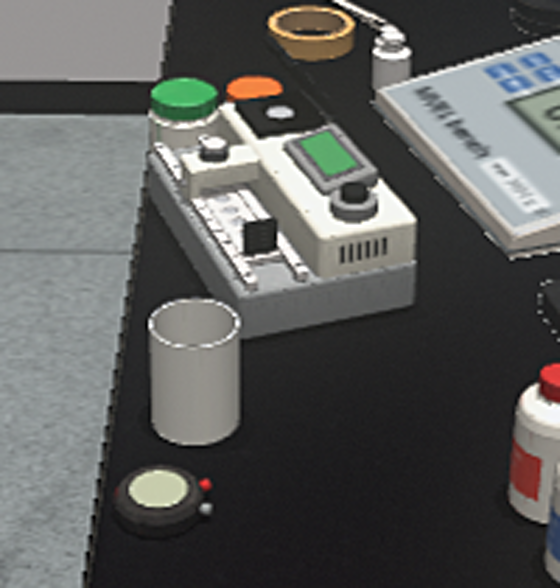

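The top view shows the photometer yawed, with the key at (349,214), the tab at (355,254), the open lid at about (258,232), jars to its left, and the beaker and stopwatch to its right. The side view confirms the key at (347,258) and the tab's face at (313,268). Next I fit the pose.

```bash
cat >> h.py <<'E'
def W(p,X):
    c,s=np.cos(p[2]),np.sin(p[2]); return np.array([p[0]+c*X[0]-s*X[1],p[1]+s*X[0]+c*X[1],X[2]])
E
python3 - <<'E'
from h import *
from scipy.optimize import least_squares
T,S=vision.grab_frame("top"),vision.grab_frame("side")
t=lambda u,v:(u/2.5+190,v/2.5+180); s=lambda u,v:(u/2.8+220,v/2.8+190)
K=(30,-96,107)
obs=[(T,K,t(398,84)),(T,(74,-125,86),t(408,29)),(T,(-9,125,86),t(151,231)),(T,(-9,-125,86),t(444,126)),
(T,(-75,-125,48),t(472,210)),(T,(-75,125,48),t(180,317)),
(S,K,s(355,190)),(S,(75,-125,0),s(414,303)),(S,(-75,-125,0),s(245,338))]
res=lambda p:np.concatenate([proj(c,W(p,X))-uv for c,X,uv in obs])
b=min((least_squares(res,[300,50,y],loss="soft_l1") for y in(-1,0,1)),key=lambda o:o.cost)
p=b.x; print(p,np.round(res(p).reshape(-1,2),1).tolist())
np.save("p.npy",p)
print("key",W(p,K),"hinge",W(p,(68,75,94.5)))
print("key px T",proj(T,W(p,K)))
# tab travel line: photometer y of tab face at x=-42 z=83
for c,uv in((T,t(414,185)),(S,s(260,219))):
    w=onz(c,uv,83)-p[:2]; cc,ss=np.cos(p[2]),np.sin(p[2]); print("tab in photometer",cc*w[0]+ss*w[1],-ss*w[0]+cc*w[1])
for l,z in(("sample_jar",71),("small_jar",60),("beaker",83),("stopwatch",19)):
    d=finder.look_for(T,l)
    if d: print(l,onz(T,d[0]["bbox"][:2],z))
m=finder.regions_of(T,"tab_face")
for d in m[:2]: 
    q=cv2.findNonZero(d["mask"].astype(np.uint8))[:,0]; print("tabmask",d["conf"],q.min(0),q.max(0),q.mean(0))
cs,sn=np.cos(p[2]),np.sin(p[2])
for a in(.7,.85,1.0):
    L=lambda x,y,z:W(p,(68+x*np.cos(a)+z*np.sin(a)*1, 75+y, 94.5-x*np.sin(a)+z*np.cos(a)))
    print("lid",a,*[np.round((proj(T,L(-76,y,9))-[190,180])*2.5) for y in(-34,34)])
E
```

```text
[479.01612877 138.27722064 295.66266869] [[-1.1, -0.5], [0.7, -1.7], [-3.9, 0.9], [1.4, -1.4], [0.8, -0.6], [-1.7, 0.2], [-1.2, -1.4], [-0.1, 3.1], [-3.5, 3.3]]
key [540.35165488  58.56553244 107.        ] hinge [516.8984819  232.15973936  94.5       ]
key px T [348.12323815 213.10099911]
tab in photometer -45.41451243783054 -83.86412149078723
tab in photometer -39.76258005407091 -81.45920583832778
sample_jar [393.7089493  297.33933659]
small_jar [456.91439073 327.06944426]
stopwatch [562.68852635  50.3180106 ]
tabmask 0.95 [307 246] [360 278] [333.08988764 262.22359551]
tabmask 0.62 [193 245] [226 275] [209.7044335  260.09975369]
lid 0.7 [226. 152.] [137. 184.]
lid 0.85 [221. 138.] [131. 171.]
lid 1.0 [216. 124.] [126. 156.]
```

```bash
cat > ov.py <<'E'
from h import *
p=np.load("p.npy")
def ov(c,f,x0,y0,w,h,k,tr=0,a=.85,tab=-82):
    im=cv2.resize(f[y0:y0+h,x0:x0+w],None,fx=k,fy=k,interpolation=2)
    def L(pts,col):
        q=[(proj(c,W(p,X))+.5-[x0,y0])*k for X in pts]; cv2.polylines(im,[np.round(q).astype(int)],False,col,1)
    def R(xa,xb,ya,yb,z,col): L([(xa,ya,z),(xb,ya,z),(xb,yb,z),(xa,yb,z),(xa,ya,z)],col)
    R(-75,75,-125,125,0,(255,0,0)); R(-75,-9,-125,125,48,(255,255,0)); R(-9,74,-125,125,86,(0,0,255))
    R(-56,-28,tab,tab+7,83,(255,0,255)); R(-75,-9,14,46,97,(0,255,255))
    t=np.linspace(0,6.28,30); L([(30+11.5*np.cos(i),-96+11.5*np.sin(i),107) for i in t],(0,255,0))
    lid=lambda x,y,z:(68+x*np.cos(a)+z*np.sin(a),75+y,94.5-x*np.sin(a)+z*np.cos(a))
    L([lid(0,-34,9),lid(-68,-34,9),lid(-68,34,9),lid(0,34,9),lid(0,-34,9)],(0,165,255))
    return im
E
python3 - <<'E'
from ov import *
T,S=vision.grab_frame("top"),vision.grab_frame("side")
a=ov(T,T["frame"][:,:,::-1],225,180,170,140,4.7)
cv2.imwrite("pics/ovt.png",a)
b=ov(S,S["frame"][:,:,::-1],255,210,130,110,5); cv2.imwrite("pics/ovs.png",b)
E
```

```text
(no output)
```

View pics/ovt.png

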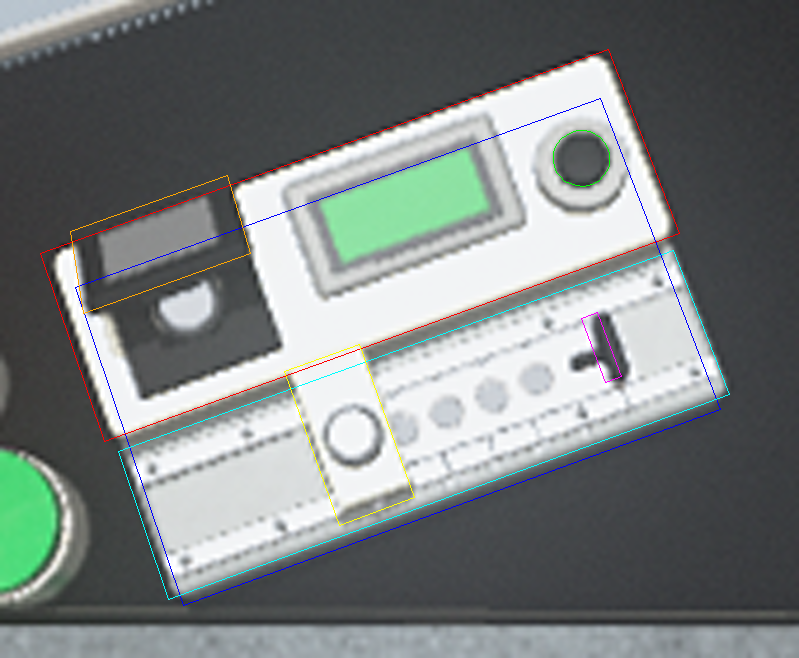

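View pics/ovs.png

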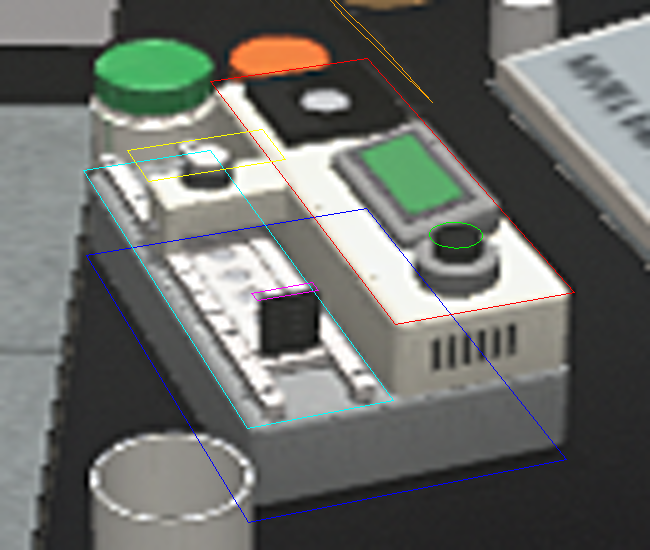

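```bash
python3 -m jog '[20,-40,0,-0.14,1, 40,-80,0,-0.28,1, 60,-120,0,-0.42,1, 80,-160,0,-0.56,1, 100,-200,0,-0.70,1]'
```

```text
clock: 1.85
eef_pos: [375.0, 387.7, 201.6]
tcp_rot: [0.54, 0.842, 0.0, -0.0]
contact_force: [0.8, -0.1, -0.2]
grip_width: 12.4
grip_force: 0.0
```

The overlays show the fitted pose matches within about 3 mm. The tab face sits at photometer y ≈ -83, and the lid angle is about 0.85 rad.

```bash
python3 - <<'E'
from h import *
p=np.load("p.npy"); print("yaw",p[2]%(2*np.pi))
for n,X in dict(lid=(46,75,104),key=(30,-96,107),pre=(-42,-108,66),face=(-42,-83,83),end=(-42,-23,83)).items(): print(n,W(p,X).round(1))
M=np.load("p.npy")
T=vision.grab_frame("top"); 
print("beaker",onz(T,(t:=finder.look_for(T,"beaker"))[0]["bbox"][:2],60) if (t:=finder.look_for(T,"beaker")) else onz(T,(424,280),60))
E
python3 -m jog '[25,-40,0,-0.08,1, 50,-80,0,-0.08,1, 75,-120,0,-0.08,1, 100,-140,0,-0.08,1, 119,-163,0,-0.08,1]'
```

```text
yaw 0.35295925225064906
lid [496.3 224.6 104. ]
key [540.4  58.6 107. ]
pre [476.9  22.4  66. ]
face [468.3  45.9  83. ]
end [447.6 102.2  83. ]
beaker [418.97560863 -91.29950731]
clock: 2.5
eef_pos: [494.6, 226.6, 201.7]
tcp_rot: [0.57, 0.821, 0.001, 0.0]
contact_force: [-0.7, 0.7, -0.5]
grip_width: 0.1
grip_force: 0.0
```

```bash
python3 -m jog '[2,-2,-20,0,1, 2,-2,-40,0,1, 2,-2,-55,0,1, 2,-2,-65,0,1, 2,-2,-75,0,1]'; python3 -m jog '[0,0,-6,0,1, 0,0,-12,0,1, 0,0,-18,0,1, 0,0,-22,0,1, 0,0,-24,0,1]'
```

```text
clock: 3.0
eef_pos: [495.3, 225.4, 125.9]
tcp_rot: [0.57, 0.821, 0.0, -0.0]
contact_force: [0.7, -0.2, 1.1]
grip_width: 0.2
grip_force: 0.0
clock: 3.5
eef_pos: [495.4, 224.2, 102.2]
tcp_rot: [0.571, 0.821, -0.0, 0.0]
contact_force: [-0.4, -0.1, 1.0]
grip_width: 0.1
grip_force: 0.5
```

```bash
python3 -m jog '[0,0,-1,0,1, 0,0,-2,0,1, 0,0,-2,0,1]'; python3 -m jog '[0,0,-1,0,1, 0,0,-2,0,1, 0,0,-2,0,1]'
```

```text
clock: 3.8
eef_pos: [495.5, 224.2, 100.4]
tcp_rot: [0.571, 0.821, 0.0, 0.0]
contact_force: [0.9, 0.3, 0.7]
grip_width: -0.1
grip_force: 0.2
clock: 4.1
eef_pos: [495.3, 224.2, 98.3]
tcp_rot: [0.571, 0.821, -0.0, -0.0]
contact_force: [0.5, -0.3, 0.6]
grip_width: -0.2
grip_force: 0.3
```

Run:
```python
from ov import *
T,S=vision.grab_frame("top"),vision.grab_frame("side")
a=cv2.resize(T["frame"][170:320,215:395,::-1],(480,400)); b=cv2.resize(S["frame"][180:310,260:365,::-1],(320,400))
cv2.imwrite("pics/lid1.png",np.hstack([a,b]))
```

```text
(no output)
```

View pics/lid1.png

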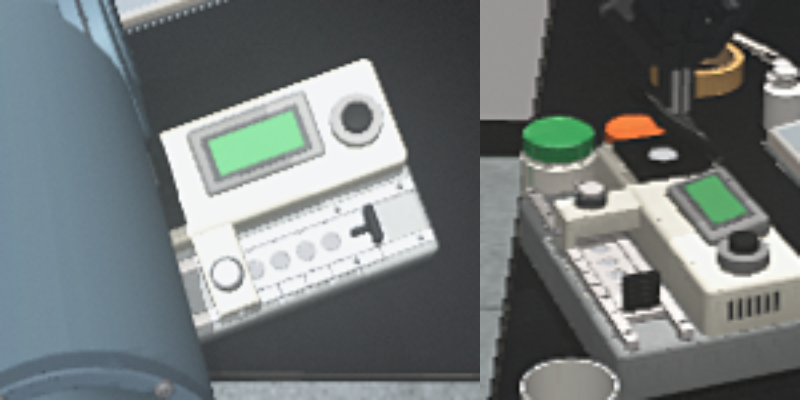

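Run:
```python
from ov import *
S=vision.grab_frame("side"); s=readout.observe(); e=s["eef_pos"]
print("tcp px",proj(S,e),e, s["contact_force"])
for n,X in dict(h1=(68,41,94.5),h2=(68,109,94.5),f1=(0,41,94.5),f2=(0,109,94.5)).items(): print(n,proj(S,W(p,X)))
f=S["frame"][190:270,280:360,::-1].astype(float)
f=np.clip((f/255)**.5*255,0,255).astype(np.uint8)
im=cv2.resize(f,(640,640),interpolation=2)[:600]
for a,col in((0,(0,255,0)),(.3,(0,255,255)),(.6,(255,0,255)),(.85,(0,0,255))):
    lid=lambda x,y,z:W(p,(68+x*np.cos(a)+z*np.sin(a),75+y,94.5-x*np.sin(a)+z*np.cos(a)))
    q=[(proj(S,lid(*X))-[280,190])*8 for X in((0,-34,9),(-68,-34,9),(-68,34,9),(0,34,9),(0,-34,9))]
    cv2.polylines(im,[np.round(q).astype(int)],False,col,1)
cv2.circle(im,tuple(np.round((proj(S,e)-[280,190])*8).astype(int)),4,(255,0,0),-1)
cv2.imwrite("pics/lid2.png",im)
```

```text
tcp px [324.11378935 226.50275889] [495.32858456 224.23813497  98.32133303] [ 0.33869963 -0.25881892 -0.01765752]
h1 [338.13402778 232.44728901]
h2 [327.92575801 220.94384993]
f1 [311.26772564 236.6465964 ]
f2 [301.96800433 224.80555748]
```

View pics/lid2.png

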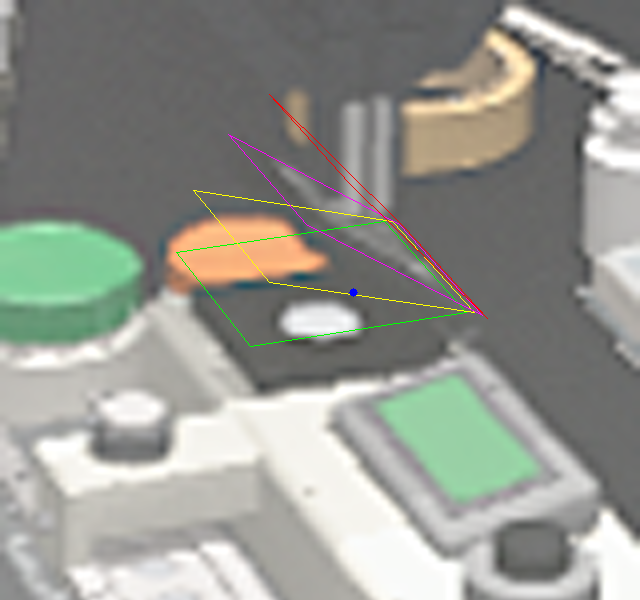

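The lid is still partly open (patch at about (325,215)), and the visible silver fingers end above the predicted tip (324,226). I'll raise the tool and look at the tip in free air.

```bash
python3 -m jog '[0,0,20,0,1, 0,0,40,0,1, 0,0,60,0,1, 0,0,70,0,1, 0,0,70,0,1]'
python3 - <<'E'
from ov import *
S=vision.grab_frame("side"); s=readout.observe(); e=s["eef_pos"]
print("tcp px",proj(S,e),e, s["contact_force"])
for d in finder.look_for(S,"lid_hinge")[:3]: print(d)
f=S["frame"][170:250,280:360,::-1].astype(float)
f=np.clip((f/255)**.4*255,0,255).astype(np.uint8)
im=cv2.resize(f,(600,600),interpolation=2)
for a,col in((0,(0,255,0)),(.3,(0,255,255)),(.6,(255,0,255)),(.85,(0,0,255))):
    lid=lambda x,y,z:W(p,(68+x*np.cos(a)+z*np.sin(a),75+y,94.5-x*np.sin(a)+z*np.cos(a)))
    q=[(proj(S,lid(*X))-[280,170])*7.5 for X in((0,-34,9),(-68,-34,9),(-68,34,9),(0,34,9),(0,-34,9))]
    cv2.polylines(im,[np.round(q).astype(int)],False,col,1)
cv2.circle(im,tuple(np.round((proj(S,e)-[280,170])*7.5).astype(int)),4,(255,0,0),-1)
cv2.imwrite("pics/lid3.png",im)
E
```

```text
clock: 4.75
eef_pos: [496.2, 224.7, 169.5]
tcp_rot: [0.571, 0.821, 0.001, 0.0]
contact_force: [0.7, -0.4, -0.0]
grip_width: 0.2
grip_force: 0.0
tcp px [324.56789415 199.77753804] [495.42665259 224.3496945  168.3920986 ] [-0.95558435 -0.09177891  0.7563943 ]
{'bbox': [322.9, 219.9, 30.9, 22.9], 'conf': 0.65}
```

View pics/lid3.png

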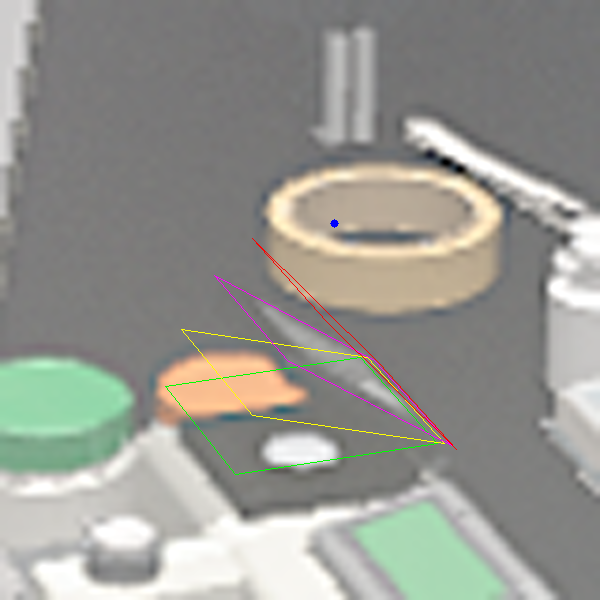

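The tip in free air ends at about (326,189), while the reported TCP projects to (324.6,199.8). So the visible fingertips sit about 27 mm above the nominal TCP. I'll compare the gripper closed and open before going on.

```bash
cat > sh.py <<'E'
from ov import *
import sys
S=vision.grab_frame("side"); s=readout.observe(); e=s["eef_pos"]
print(e,s["grip_width"],proj(S,e))
f=S["frame"][110:240,270:385,::-1].astype(float)
im=cv2.resize(np.clip((f/255)**.35*255,0,255).astype(np.uint8),None,fx=3.45,fy=4.6,interpolation=2)
im=cv2.resize(im,(397,598))
for z in(0,19,73):
    q=(proj(S,e+np.array([0,0,z]))+.5-[270,110])*[397/115,598/130]; cv2.circle(im,tuple(np.round(q).astype(int)),3,(0,0,255),-1)
cv2.imwrite("pics/"+sys.argv[1],im)
E
python3 sh.py g1.png; python3 -m jog '[0,0,10,0,0, 0,0,20,0,0, 0,0,30,0,0, 0,0,30,0,0, 0,0,30,0,0]'; python3 -m jog '[0,0,0,0,0, 0,0,0,0,0, 0,0,0,0,0, 0,0,0,0,0]' ;python3 sh.py g2.png
python3 -c "
import cv2,numpy as np;cv2.imwrite('pics/g12.png',np.hstack([cv2.imread('pics/g1.png'),cv2.imread('pics/g2.png')]))"
```

```text
[494.6624094  223.9710534  167.38494106] -0.06077469905375092 [324.23984338 200.2304718 ]
clock: 5.4
eef_pos: [495.6, 224.4, 198.8]
tcp_rot: [0.571, 0.821, 0.0, 0.0]
contact_force: [-0.1, 0.4, 0.1]
grip_width: 72.2
grip_force: 0.0
clock: 5.8
eef_pos: [495.3, 224.2, 198.2]
tcp_rot: [0.571, 0.821, -0.0, -0.0]
contact_force: [0.8, 0.2, 0.7]
grip_width: 85.5
grip_force: 0.0
[495.294878   224.18023483 198.21983629] 85.17607951321409 [324.69432105 188.05372919]
```

View pics/g12.png

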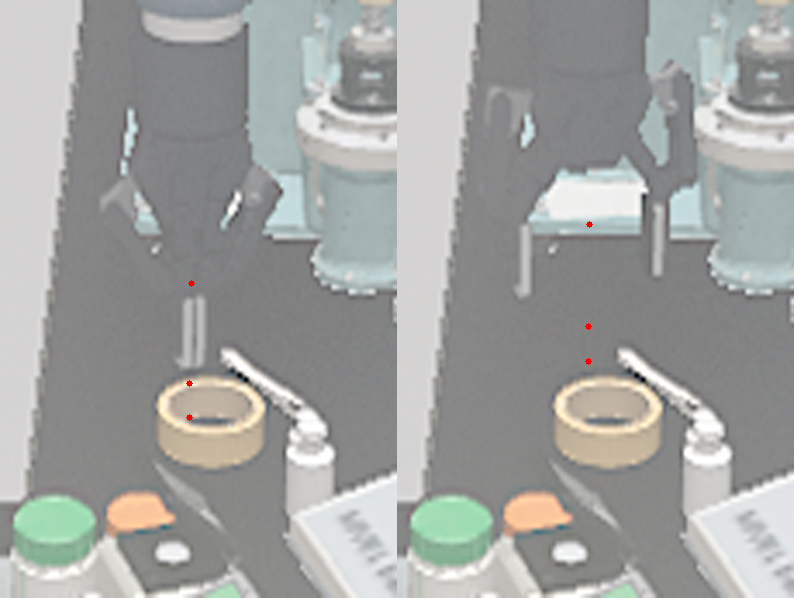

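The pads (tip, middle and body) are all consistently about 27 mm above the reported TCP. So true z ≈ reported + 27. I'll close the fingers and press the lid on that basis.

```bash
python3 -m jog '[0,0,0,0,1, 0,0,0,0,1, 0,0,0,0,1, 0,0,-20,0,1, 0,0,-40,0,1]'; python3 -m jog '[0,0,-20,0,1, 0,0,-40,0,1, 0,0,-55,0,1, 0,0,-60,0,1, 0,0,-65,0,1]'; python3 -m jog '[0,0,-3,0,1, 0,0,-6,0,1, 0,0,-9,0,1, 0,0,-11,0,1, 0,0,-13,0,1]'; python3 -m jog '[0,0,-1,0,1, 0,0,-2,0,1, 0,0,-2,0,1]'
```

```text
clock: 6.35
eef_pos: [495.9, 224.6, 158.4]
tcp_rot: [0.571, 0.821, 0.001, 0.0]
contact_force: [-0.4, 0.0, -0.6]
grip_width: 12.0
grip_force: 0.0
clock: 6.85
eef_pos: [495.7, 224.4, 93.5]
tcp_rot: [0.571, 0.821, 0.0, 0.0]
contact_force: [0.7, 0.3, 1.9]
grip_width: -0.1
grip_force: 0.6
clock: 7.35
eef_pos: [495.3, 224.2, 80.4]
tcp_rot: [0.571, 0.821, -0.0, -0.0]
contact_force: [-0.9, 0.8, 2.0]
grip_width: 0.0
grip_force: 0.7
clock: 7.65
eef_pos: [495.3, 224.2, 78.3]
tcp_rot: [0.571, 0.821, -0.0, -0.0]
contact_force: [0.3, 0.5, -0.1]
grip_width: -0.4
grip_force: 0.0
```

```bash
python3 -m jog '[0,0,-1,0,1, 0,0,-2,0,1, 0,0,-2,0,1]'; python3 -m jog '[0,0,-1,0,1, 0,0,-2,0,1, 0,0,-2,0,1]';python3 -m jog '[0,0,-1,0,1, 0,0,-1,0,1, 0,0,-1,0,1]'
```

```text
clock: 7.95
eef_pos: [495.3, 224.2, 76.2]
tcp_rot: [0.571, 0.821, -0.0, -0.0]
contact_force: [0.4, 0.3, 0.5]
grip_width: -0.1
grip_force: 0.1
clock: 8.25
eef_pos: [495.3, 224.3, 74.2]
tcp_rot: [0.571, 0.821, -0.0, -0.0]
contact_force: [-0.1, -0.4, -1.1]
grip_width: -0.1
grip_force: 0.0
clock: 8.55
eef_pos: [495.5, 224.3, 73.7]
tcp_rot: [0.571, 0.821, 0.0, 0.0]
contact_force: [-1.9, -0.4, 5.3]
grip_width: 0.2
grip_force: 2.7
```

Firm stop at reported 73.7, so the lid is shut and the true tip is reported + 29.7. Now up, across and down to the right of the tab.

```bash
python3 -m jog '[0,0,-1,0,1, 0,0,-1,0,1, 0,0,20,0,1, 0,0,45,0,1, -3,-30,55,0,1]'; python3 -m jog '[-3,-40,0,0,1, -6,-80,0,0,1, -10,-120,0,0,1, -13,-150,0,0,1, -15,-172,0,0,1]'; python3 -m jog '[0,0,-20,0,1, 0,0,-40,0,1, 0,0,-60,0,1, 0,0,-75,0,1, 0,0,-89,0,1]'; python3 sh.py x.png
python3 - <<'E'
from h import *
S=vision.grab_frame("side"); cv2.imwrite("pics/tabpre.png",cv2.resize(S["frame"][200:320,265:385,::-1],(600,600),interpolation=2))
E
```

```text
clock: 9.05
eef_pos: [493.9, 198.9, 130.4]
tcp_rot: [0.569, 0.823, 0.003, 0.001]
contact_force: [0.7, 0.2, 0.3]
grip_width: 0.0
grip_force: 0.0
clock: 9.55
eef_pos: [477.1, 19.7, 128.4]
tcp_rot: [0.572, 0.82, -0.0, 0.0]
contact_force: [1.1, 0.1, -1.2]
grip_width: 0.2
grip_force: 0.0
clock: 10.05
eef_pos: [477.4, 22.1, 38.5]
tcp_rot: [0.571, 0.821, -0.0, 0.0]
contact_force: [0.3, -0.2, -0.4]
grip_width: -0.2
grip_force: 0.0
[476.09749535  22.1133015   36.89013583] 0.15138310292764448 [315.52086394 292.76375029]
```

View pics/tabpre.png

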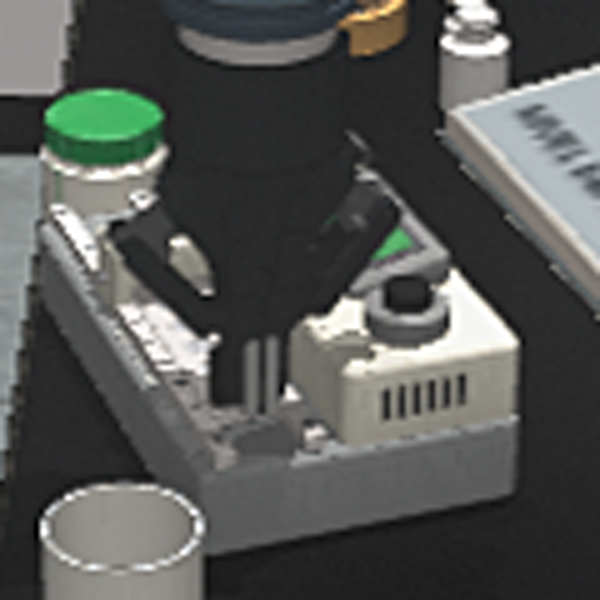

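The tips are right of the tab, about 3 mm too far back in x. I'll correct that and advance along photometer +y, watching the force.

```bash
python3 -m jog '[-4,3,0,0,1, -5,6,0,0,1, -5,6,0,0,1]' | sed -n 2,4p
j(){ sed -n '2p;4p' | tr '\n' ' '; echo; }
python3 -m jog '[-0.35,0.94,0,0,1, -0.7,1.9,0,0,1]'|j
python3 -m jog '[-0.35,0.94,0,0,1, -0.7,1.9,0,0,1]'|j
python3 -m jog '[-0.35,0.94,0,0,1, -0.7,1.9,0,0,1]'|j
python3 -m jog '[-0.35,0.94,0,0,1, -0.7,1.9,0,0,1]'|j
python3 -m jog '[-0.35,0.94,0,0,1, -0.7,1.9,0,0,1]'|j
python3 -m jog '[-0.35,0.94,0,0,1, -0.7,1.9,0,0,1]'|j
python3 -m jog '[-0.35,0.94,0,0,1, -0.7,1.9,0,0,1]'|j
python3 -m jog '[-0.35,0.94,0,0,1, -0.7,1.9,0,0,1]'|j
python3 -m jog '[-0.35,0.94,0,0,1, -0.7,1.9,0,0,1]'|j
python3 -m jog '[-0.35,0.94,0,0,1, -0.7,1.9,0,0,1]'|j
```

```text
eef_pos: [472.7, 29.1, 40.1]
tcp_rot: [0.571, 0.821, 0.001, 0.0]
contact_force: [1.1, 0.0, 0.1]
eef_pos: [472.0, 30.3, 39.8] contact_force: [-0.0, 1.2, 0.8] 
eef_pos: [471.1, 32.1, 39.5] contact_force: [-0.6, -0.8, 0.1] 
eef_pos: [470.6, 33.4, 39.5] contact_force: [-0.2, -2.8, 0.3] 
eef_pos: [469.9, 35.2, 39.5] contact_force: [1.0, -4.1, 0.6] 
eef_pos: [469.1, 37.3, 39.4] contact_force: [2.0, -4.6, 0.9] 
eef_pos: [468.1, 39.9, 39.4] contact_force: [0.5, -2.9, 2.2] 
eef_pos: [466.9, 42.7, 39.2] contact_force: [-0.1, 0.2, 0.5] 
eef_pos: [466.4, 44.0, 39.3] contact_force: [0.3, -0.2, 0.9] 
eef_pos: [466.0, 45.6, 39.4] contact_force: [-0.3, 0.2, -0.2] 
eef_pos: [465.3, 47.3, 39.4] contact_force: [-0.5, 0.4, 0.0]
```

The first crest passed at y≈41, so contact was at y≈31.5. That puts the second crest near 60 and the third near 78.5.

```bash
j(){ sed -n '2p;4p' | tr '\n' ' '; echo; }
python3 -m jog '[-0.35,0.94,0,0,1, -0.7,1.9,0,0,1, -1.05,2.8,0,0,1]'|j
python3 -m jog '[-0.35,0.94,0,0,1, -0.7,1.9,0,0,1, -1.05,2.8,0,0,1]'|j
python3 -m jog '[-0.35,0.94,0,0,1, -0.7,1.9,0,0,1]'|j
python3 -m jog '[-0.35,0.94,0,0,1, -0.7,1.9,0,0,1]'|j
python3 -m jog '[-0.35,0.94,0,0,1, -0.7,1.9,0,0,1]'|j
python3 -m jog '[-0.35,0.94,0,0,1, -0.7,1.9,0,0,1]'|j
python3 -m jog '[-0.35,0.94,0,0,1, -0.7,1.9,0,0,1]'|j
python3 -m jog '[-0.35,0.94,0,0,1, -0.7,1.9,0,0,1]'|j
python3 -m jog '[-0.35,0.94,0,0,1, -0.7,1.9,0,0,1]'|j
python3 -m jog '[-0.35,0.94,0,0,1, -0.7,1.9,0,0,1]'|j
```

```text
eef_pos: [464.3, 50.1, 39.4] contact_force: [0.0, 0.3, 0.6] 
eef_pos: [463.5, 52.3, 39.4] contact_force: [0.9, -3.3, -0.3] 
eef_pos: [462.8, 54.1, 39.4] contact_force: [2.1, -4.5, -1.5] 
eef_pos: [462.0, 56.3, 39.4] contact_force: [1.7, -4.5, -1.3] 
eef_pos: [461.0, 58.9, 39.4] contact_force: [-0.1, -1.7, 0.1] 
eef_pos: [460.1, 61.5, 39.4] contact_force: [0.4, 0.4, 0.7] 
eef_pos: [459.6, 62.9, 39.4] contact_force: [-0.8, -0.7, -0.3] 
eef_pos: [459.0, 64.4, 39.4] contact_force: [0.8, 0.2, 0.0] 
eef_pos: [458.4, 66.2, 39.4] contact_force: [0.6, 0.3, -0.7] 
eef_pos: [457.6, 68.1, 39.4] contact_force: [-0.8, -0.6, -0.7]
```

```bash
j(){ sed -n '2p;4p' | tr '\n' ' '; echo; }
python3 -m jog '[-0.35,0.94,0,0,1, -0.7,1.9,0,0,1]'|j
python3 -m jog '[-0.35,0.94,0,0,1, -0.7,1.9,0,0,1]'|j
python3 -m jog '[-0.35,0.94,0,0,1, -0.7,1.9,0,0,1]'|j
python3 -m jog '[-0.35,0.94,0,0,1, -0.7,1.9,0,0,1]'|j
python3 -m jog '[-0.35,0.94,0,0,1, -0.7,1.9,0,0,1]'|j
python3 -m jog '[-0.35,0.94,0,0,1, -0.7,1.9,0,0,1]'|j
```

```text
eef_pos: [457.0, 69.8, 39.4] contact_force: [0.6, -2.0, -0.3] 
eef_pos: [456.5, 71.3, 39.4] contact_force: [0.9, -3.0, 0.0] 
eef_pos: [455.8, 73.1, 39.4] contact_force: [0.9, -4.1, -0.8] 
eef_pos: [454.9, 75.4, 39.4] contact_force: [0.1, -4.1, -0.7] 
eef_pos: [453.9, 78.0, 39.4] contact_force: [0.6, -1.2, -0.3] 
eef_pos: [453.2, 80.5, 39.4] contact_force: [0.3, -1.2, -0.5]
```

```bash
j(){ sed -n '2p;4p' | tr '\n' ' '; echo; }
python3 -m jog '[-0.35,0.94,0,0,1, -0.35,0.94,0,0,1]'|j
python3 -m jog '[1,-3,0,0,1, 4,-10,0,0,1, 5,-14,20,0,1, 5,-14,55,0,1, 5,-14,90,0,1]'|j
python3 -m jog '[20,-5,0,0,1, 40,-5,0,0,1, 60,-8,0,0,1, 79,-10,0,0,1, 79,-10,0,0,1]'
python3 - <<'E'
from h import *
p=np.load("p.npy")
T,S=vision.grab_frame("top"),vision.grab_frame("side")
for c,l in((T,"tab_face"),(S,"tab_face"),(S,"read_key_top")):
    for d in finder.look_for(c,l)[:2]: print(l,d)
print("expected tab face px S at 40,60:",[proj(S,W(p,(-42,-83+k,83))) for k in(40,60,80)])
a=cv2.resize(T["frame"][170:320,215:395,::-1],(480,400),interpolation=2); b=cv2.resize(S["frame"][180:310,260:365,::-1],(320,400),interpolation=2)
cv2.imwrite("pics/after.png",np.hstack([a,b]))
E
```

```text
eef_pos: [452.9, 81.0, 39.4] contact_force: [0.2, 0.2, 0.2] 
eef_pos: [457.8, 65.1, 130.2] contact_force: [1.6, 1.2, -0.7] 
clock: 17.05
eef_pos: [539.6, 55.1, 129.6]
tcp_rot: [0.572, 0.82, 0.0, 0.001]
contact_force: [0.2, 0.6, -0.3]
grip_width: -0.1
grip_force: 0.0
tab_face {'bbox': [294.4, 278.6, 54.5, 37.1], 'conf': 0.63}
tab_face {'bbox': [300.4, 265.1, 16.2, 18.3], 'conf': 0.72}
read_key_top {'bbox': [345.4, 258.6, 8.1, 4.1], 'conf': 0.5}
expected tab face px S at 40,60: [array([306.0632421 , 260.21195157]), array([303.14900246, 256.11926591]), array([300.30759983, 252.12887075])]
```

View pics/after.png

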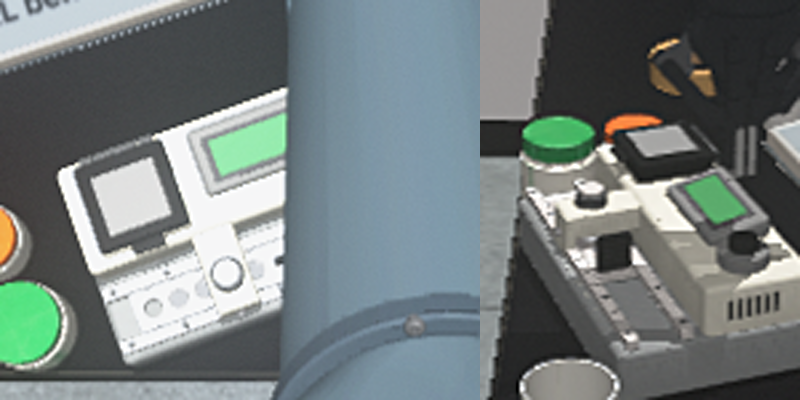

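The lid is shut, with its patch face-up at crop (130,200). The tab's top is at px (304,256), against (303,256) expected for 60 mm, so it rests in the third click. Key press next.

```bash
j(){ sed -n '2p;4p' | tr '\n' ' '; echo; }
python3 -m jog '[-1,1,-15,0,1, -1,1,-30,0,1, -1,1,-40,0,1, -1,1,-46,0,1, -1,1,-49,0,1]'|j
python3 -m jog '[0,0,-1,0,1, 0,0,-2,0,1]'|j
python3 -m jog '[0,0,-1,0,1, 0,0,-2,0,1]'|j
python3 -m jog '[0,0,-1,0,1, 0,0,-2,0,1]'|j
python3 -m jog '[0,0,-1,0,1, 0,0,-2,0,1]'|j
python3 -m jog '[0,0,-1,0,1, 0,0,-1,0,1]'|j
```

```text
eef_pos: [535.7, 57.4, 80.0] contact_force: [-0.0, 0.5, -0.5] 
eef_pos: [536.5, 57.4, 78.7] contact_force: [0.0, 0.6, 0.0] 
eef_pos: [536.5, 57.4, 76.7] contact_force: [0.3, -1.2, 2.3] 
eef_pos: [536.5, 57.4, 74.6] contact_force: [-0.2, 0.1, 2.8] 
eef_pos: [536.4, 57.4, 72.6] contact_force: [-0.1, 1.0, 4.4] 
eef_pos: [536.5, 57.4, 72.1] contact_force: [-2.2, -0.0, 9.8]
```

The key is bottomed (9.8 N after 5 mm of travel). I'll hold briefly, retract, check and hand in.

```bash
python3 -m jog '[0,0,0,0,1, 0,0,0,0,1, 0,0,10,0,1, 0,0,40,0,1, 0,0,80,0,1]'; python3 -m jog '[0,0,40,0,1, 0,0,40,0,1, 0,0,40,0,1]'
python3 - <<'E'
from h import *
S=vision.grab_frame("side")
for l in("read_key_top","tab_face","lid_hinge"): print(l,[(d["conf"],d["bbox"]) for d in finder.look_for(S,l)[:1]])
print(r.sign_off())
E
```

```text
clock: 19.3
eef_pos: [534.2, 57.1, 150.9]
tcp_rot: [0.571, 0.821, -0.002, -0.001]
contact_force: [1.2, 0.5, 0.3]
grip_width: -0.1
grip_force: 0.0
clock: 19.6
eef_pos: [536.4, 57.6, 192.1]
tcp_rot: [0.571, 0.821, 0.001, 0.0]
contact_force: [-0.2, 0.7, 0.8]
grip_width: 0.2
grip_force: 0.0
read_key_top [(0.22, [308.2, 221.1, 13.0, 7.1])]
tab_face [(0.63, [296.9, 258.3, 30.8, 32.4])]
lid_hinge [(0.81, [318.1, 229.2, 31.6, 16.8])]
the job is handed in; nothing more can be done
None
```

I shut the lid, pushed the slide to its third click, pressed the key fully down and released it, then handed the job in at about 20 s of the 72 s; no verdict came back, and the key coming up again was not confirmed by camera.

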